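# Nudge the bottle aside and flip open the slide box

## Task

Open the blue slide box on top of the stack, only by pushing with the fingers: grip and lift nothing. First nudge the amber bottle along the bench, left or right, until it stands upright, wholly past the side of the stack and no longer in front of it; then put a fingertip under the front lip of the blue lid and swing the lid up and over, past upright, until it rests back open by itself. Work gently: leave the stack and everything else where they stand.

Things in the scene. Friction and masses are not known exactly. Their poses are not given: they have to be found in the camera images.
- slide_boxes: Stack of three slide boxes (grey, white, blue on top), moving as one, loose, 0.8 kg; 84 deep (x) x 100 wide (y) x 99 mm high. Origin: centre of the underside. x runs from its front to the hinge side, y to its left seen from the front, z up. Front at x = -42 mm, sides at y = +-50 mm. All three have a 14 mm front lip; only the top lid moves. Slides inside stand up to 95 mm above the bench.
- lid_hinge (a point): Centre of the hinge line of the blue lid, at the back of the top box: x = 42, z = 84 mm in the stack's frame; the hinge line runs along the stack's y.
- lid_lip (a point): Middle of the lower front edge of the blue lid's lip; moves with the lid. Shut: x = -56, z = 84 mm in the stack's frame, 98 mm in front of the hinge. The lip is a flat flange, 3 mm thick, 100 mm wide, jutting 14 mm from the box's front; the room beneath it is free down to the white box's lip, 54 mm above the bench. The lid is a tray 15 mm deep with 3 mm walls, open below.
- lid (a joint): Angle of the blue lid in rad: 0 shut, 1.57 upright, stop at 1.95 (leaning back). Free hinge, lid about 55 g (under 1 N at the lip lifts it); it falls shut below about 1.4 and falls back onto its stop beyond.
- bottle: Amber glass bottle with a white cap and a blank label, loose, about 140 g, 56 mm diameter, 62 mm high, standing in front of the stack, its centre 115 to 135 mm in front of the stack's centre. Origin: centre of its underside. Pushed low (below about 25 mm) it slides without tipping.
- staining_jar: Bystander: green staining jar with a lid, 66 mm diameter, 106 mm high, beside the stack. Origin: centre of its underside.
- oil_bottle: Bystander: small immersion-oil bottle, 32 mm diameter, 70 mm high, beside the stack. Origin: centre of its underside.
- screwdriver: Bystander: red-handled screwdriver, 150 mm long along its x, lying behind the stack. Origin: on the bench under the middle of its length.
Mind the look-alikes: they are no part of the job. Leave any purple look-alike of the bottle alone. Of the things that look like the slide_boxes, the smaller one is meant.

How it is judged:
On the way, in this order (a step that is already met when the one before it is completed fails the run):
1. the bottle stands upright past the side of the stack, at rest, the lid still shut ((y of bottle in the frame of slide_boxes above 0.072 m or y of bottle in the frame of slide_boxes below -0.072 m) and angle between bottle's own z axis and vertical below 0.1 rad and linear speed of bottle below 0.03 m/s and value of joint lid below 0.3 rad), for 0.2 s.
2. the blue lid has gone past upright and lies back on its stop (value of joint lid above 1.8 rad), for 0.2 s.
At the end, for the whole second after the job is handed in: The blue lid rests open on its stop (over 1.8 rad) by itself and still; the bottle stands upright on the bench, its centre more than 72 mm to the left or right of the stack's middle; the stack is upright within 20 mm of where it stood, and so is every bystander (20 mm) ((y of bottle in the frame of slide_boxes above 0.072 m or y of bottle in the frame of slide_boxes below -0.072 m) and angle between bottle's own z axis and vertical below 0.1 rad and height (world z) of bottle below 0.006 m and linear speed of bottle below 0.02 m/s and value of joint lid above 1.8 rad and velocity of joint lid between -0.1 and 0.1 rad/s and distance of each of slide_boxes, staining_jar, oil_bottle, screwdriver from where it was at the start of the episode below 0.02 m and angle between slide_boxes's own z axis and vertical below 0.05 rad); the robot touches nothing.
It fails at once if the bottle is lifted off the bench (12 mm) or tipped over (height (world z) of bottle above 0.012 m or angle between bottle's own z axis and vertical above 0.5 rad).
It fails at once if the bottle is squeezed or struck (15 N) (contact force between the fingers and bottle above 15 N).
It fails at once if the lid is gripped or forced (15 N) (contact force between the fingers and lid above 15 N).
It fails at once if the stack is shoved (20 mm), lifted or tipped (distance of slide_boxes from where it was at the start of the episode above 0.02 m or height (world z) of slide_boxes above 0.012 m or angle between slide_boxes's own z axis and vertical above 0.15 rad).
It fails at once if a bystander is knocked or moved (20 mm) (distance of any of staining_jar, oil_bottle, screwdriver from where it was at the start of the episode above 0.02 m).
It also fails if it takes over 53 s, if anything falls off the work surface, if the arm or the gripper's body presses on something with over 40 N, if the wrist force passes 120 N, or if a joint passes its speed limit or range.

## Robot

A 6-joint arm with a two-finger parallel gripper is mounted at the origin on the work surface. World frame = base frame: x ahead of the robot, y to its left, z up, the work surface at z = 0. Lengths are in m, angles in rad, forces in N, time in s.
With the tool pointing down it reaches from about 0.25 to 0.725 m from the base axis. Payload 9.7 kg.
Tool frame: the origin (TCP) lies midway between the tips of the shut fingers; the grasp point (between the pads) lies 19 mm behind it (env.pinch_z is the x of the grasp point in the tool frame, in m); x points along the fingers, z is the direction in which the jaws open and shut, and the axes are right-handed (so a half turn about x gives the same grasp; the last joint's range is limited). The gripper opens to 85 mm and grips with 20 to 120 N. Pads are 22 mm wide; open, the fingers measure 114 mm over their backs; the gripper's body (76 mm by 85 mm) begins 54 mm behind the grasp point. The pads swing forward as they close: fully open they stand 13 mm farther back than shut.
Start: joints at [1.189, 0.087, 0.176, 1.66, 0, 1.571], TCP at [0.205, 0.51, 0.231] pointing down, gripper open.
Joint ranges: [-3.13, 3.13], [-0.85, 1.81], [-1.15, 1.24], [-2.2, 2.28], [-1.44, 1.52], [-3.14, 3.14]. Speed limits (rad/s): [2.22, 2.22, 2.57, 3.14, 3.14, 3.14].

## Interface

Orientations are given as a unit quaternion [w, x, y, z].
In Python, from rig import env, capture, camera_info gives the robot as it stands.
- The arm moves only by the tool jog_arm, never from a script. Its argument "increments" is a list of rows, each a list of 6 numbers: the shift along the tool's x, y, z in m, then the turn, a rotation vector about the tool's x, y, z in degrees. In form: [[tx, ty, tz, ax, ay, az], ...]. A call has 1 to 8 rows; each row shifts and turns the pose as measured when the row begins, along the tool's axes as they then stand; what a row does not reach is not made up. A row lasts 1/10 s, in which the tool goes at most 50 mm and 8.59 degrees, less where a joint would pass 70% of its speed; a pose out of reach is approached as far as the arm can. A call with a gripper value outside its range is refused whole. "claw" is the opening, from 0 (shut) to 1 (fully open), set as the call begins (left out, the last holds). The fingers move at their own pace and stop on an object; "squeeze" is the grip in N (left out, the last holds). Time passes only in rows, so rows that do not move let the fingers close. It gives the time, the measured TCP pose, the force and the opening at its end, in the units of the state.
- env.observe(): the state, without advancing time (a new reading comes with each control period).
- capture(name): name is "scene" or "top" or "wrist"; returns the picture (384x512x3 uint8, red, green, blue); there is no depth.
- camera_info(name): a dict with "mtx" (3x3 intrinsics, pixels), "k1" (the pictures are not rectified: a ray, as slopes to the right and down, at radius r is drawn at 1 + k1 r^2 times it, then the intrinsics apply), "R" (3x3) and "t" (3): a world point X has camera coordinates R X + t; the wrist camera has in their place "mount" (4x4, takes a point from camera to tool coordinates, whose origin is the TCP and whose axes are the tool frame's). Camera axes: x right, y down, z forward; pixel columns grow to the right and rows downward; lengths in m; the calibration is good to about 2 mm. A picture is of the moment at which its call begins: read the wrist's pose just before it. camera_info takes no time and is no camera call.
- env.close_job(): hands the job in, once; it reports no verdict.
The state is a dict: "clock": time; "joint_positions": joint angles; "dq": joint speeds; "joint_efforts": joint torques, N m; "position": TCP position; "tcp_rot": TCP orientation; "contact_force": force on the tool from outside, world axes, zero at the start; "wrist_torque": the same for the moment, N m; "gripper_width": opening from 0.0 (shut) to 1.0 (fully open).
Only numpy, scipy, OpenCV 4.12 (cv2) and the standard library are available. Lean on these libraries where they do the work, as an engineer would, in place of code of your own. Each camera call takes 0.05 s, during which the arm holds its last target. There are 200 camera calls.

## Working session

There is one attempt and no reset: what is moved stays moved. The work goes in short steps, Python scripts to look and compute and a tool call to move; the robot and the scene stay as the last step left them, time stands still between calls to the robot, and variables do not carry over. Pictures are saved under pics/ and viewed, on a budget of 10 in all, crops included, one or two more only if the job needs it, and the job is handed in when it is done.

Besides the shell and the picture viewer there is one more tool, called after "Request:" by a JSON object that holds its "fn" and its "kwargs", one argument or row to a line. jog_arm: Moves the arm, as the interface text tells. Its arguments: {"type":"object","properties":{"increments":{"type":"array","items":{"type":"array","items":{"type":"number"}}},"claw":{"type":"number"},"squeeze":{"type":"number"}},"required":["increments"]}

```bash
ls; mkdir -p pics
python3 - <<'E'
from rig import env,capture,camera_info
import cv2
print(env.observe())
for n in("scene","top"):
    im=capture(n); cv2.imwrite(f"pics/{n}0.png",im[...,::-1]); 
    c=camera_info(n);print(n,c)
print(camera_info("wrist"))
E
```

```text
pics
{'clock': 0.0, 'joint_positions': array([ 1.18900729e+00,  8.74631047e-02,  1.75140372e-01,  1.65979073e+00,
       -2.93874533e-05,  1.57078994e+00]), 'dq': array([ 0.00049078,  0.00103949,  0.00163871,  0.00191975,  0.00036569,
       -0.00126158]), 'joint_efforts': array([ 1.15267179e-03, -5.20381558e+01,  4.64810050e+01,  1.62853027e-02,
        5.64079642e-05,  4.60621141e-07]), 'position': array([0.20484442, 0.51018976, 0.2305846 ]), 'tcp_rot': array([ 0.58540472, -0.39632005,  0.58616464,  0.39578119]), 'contact_force': array([-0.18398041,  0.42449913,  0.63949216]), 'wrist_torque': array([-0.04968275,  0.02617552,  0.01685496]), 'gripper_width': 1.0034661516682688}
scene {'mtx': array([[349.01279225,   0.        , 260.10957427],
       [  0.        , 349.01279225, 199.5607586 ],
       [  0.        ,   0.        ,   1.        ]]), 'k1': 0.024716646623596454, 'R': array([[ 0.43683801,  0.89950815, -0.00759154],
       [ 0.74655548, -0.36724015, -0.55478787],
       [-0.50182413,  0.23668492, -0.8319572 ]]), 't': array([-0.32187225, -0.3770961 ,  1.25091919])}
top {'mtx': 
[... 226 characters left out ...]
03558309],
       [-0.99785864, -0.03043213, -0.05789662],
       [ 0.05891945, -0.03386256, -0.99768824]]), 't': array([0.03765643, 0.58203473, 0.81131732])}
{'mtx': array([[281.44065452,   0.        , 260.01843414],
       [  0.        , 281.44065452, 191.21901588],
       [  0.        ,   0.        ,   1.        ]]), 'k1': -0.01428483609258054, 'mount': array([[-7.07812926e-04, -2.75644514e-01,  9.61259383e-01,
        -1.42011962e-01],
       [ 1.71511132e-04, -9.61259643e-01, -2.75644462e-01,
         7.02527432e-02],
       [ 9.99999735e-01, -3.02380281e-05,  7.27668103e-04,
         8.10911499e-04],
       [ 0.00000000e+00,  0.00000000e+00,  0.00000000e+00,
         1.00000000e+00]])}
```

View pics/scene0.png

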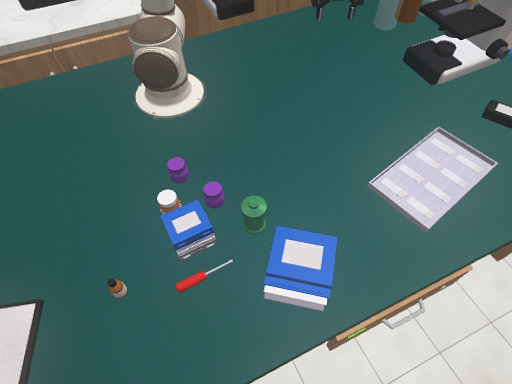

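View pics/top0.png

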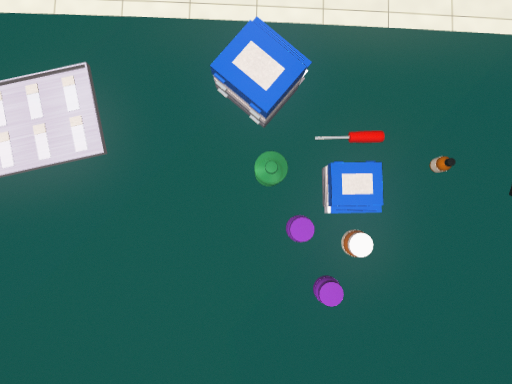

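The stack is the small one at top-view (356,187), with its front facing the robot. The amber bottle is at (358,244), purple look-alikes at (300,229) and (329,292), and the oil bottle at (441,164). The staining jar is at (270,168) and the screwdriver at (350,137). The right side (−y) is free, so I'll push the bottle that way.

```bash
cat > h.py <<'E'
import numpy as np,cv2
from rig import env,capture,camera_info
from scipy.spatial.transform import Rotation as Ro
def pix2w(name,uv,z):
    c=camera_info(name);k=c["mtx"]
    R=np.array(c["R"]);t=np.array(c["t"])
    p=cv2.undistortPoints(np.array(uv,float).reshape(-1,1,2),k,np.array([c["k1"],0,0,0.]))[:,0]
    z=np.broadcast_to(z,len(p));o=-R.T@t
    d=np.c_[p,np.ones(len(p))]@R
    return o+d*((z-o[2])/d[:,2])[:,None]
def pose():
    s=env.observe();q=s["tcp_rot"];M=Ro.from_quat(np.r_[q[1:],q[0]]).as_matrix();return s["position"],M
E
python3 - <<'E'
from h import *
np.set_printoptions(precision=4,suppress=True)
im=cv2.imread("pics/top0.png");h=cv2.cvtColor(im,cv2.COLOR_BGR2HSV)
m=cv2.inRange(h,(105,150,90),(125,255,255));m[:140]=0
n,l,st,c=cv2.connectedComponentsWithStats(m)
i=1+st[1:,4].argmax();pts=cv2.findContours((l==i).astype('u1'),0,1)[0][0]
r=cv2.minAreaRect(pts);print(st[i],r)
b=cv2.boxPoints(r);print(b);w=pix2w("top",b,.099);print(w,np.linalg.norm(np.diff(w,axis=0),axis=1))
for nm,uv,z in (("bottle cap",(361,245),.062),("purp1",(301,229),.062),("purp2",(330,293),.062),("oil",(449,162),.07),("jar",(270,168),.1)):print(nm,pix2w("top",[uv],z))
w=cv2.inRange(h,(0,0,200),(179,60,255))[220:270,330:390];M=cv2.moments(w);u=(330+M['m10']/M['m00'],220+M['m01']/M['m00']);print(u,pix2w("top",[u],.062))
p,M=pose();print(p,M)
cr=cv2.resize(im[120:320,240:460],None,fx=3.5,fy=3,interpolation=2)
cr2=cv2.resize(cv2.imread("pics/scene0.png")[140:310,100:280],None,fx=3.5,fy=3.5,interpolation=2)
cv2.imwrite("pics/crop2.png",cr2)
E
```

```text
[ 328  161   55   53 2063] ((355.26837158203125, 186.54026794433594), (52.05569076538086, 53.938907623291016), 88.66777801513672)
[[327.7011 161.1465]
 [381.6254 159.8924]
 [382.8357 211.9341]
 [328.9113 213.1881]]
[[ 0.6316 -0.0688  0.099 ]
 [ 0.6377 -0.1747  0.099 ]
 [ 0.5365 -0.1782  0.099 ]
 [ 0.5312 -0.073   0.099 ]] [0.1061 0.1012 0.1053]
bottle cap [[ 0.469  -0.1472  0.062 ]]
purp1 [[ 0.498  -0.0249  0.062 ]]
purp2 [[ 0.3721 -0.0861  0.062 ]]
oil [[ 0.6423 -0.3253  0.07  ]]
jar [[0.6145 0.0427 0.1   ]]
(360.6063829787234, 244.58510638297872) [[ 0.4698 -0.1464  0.062 ]]
[0.2049 0.5102 0.2307] [[-0.0004 -0.928   0.3726]
 [-0.0011  0.3726  0.928 ]
 [-1.     -0.     -0.0012]]
```

View pics/crop2.png

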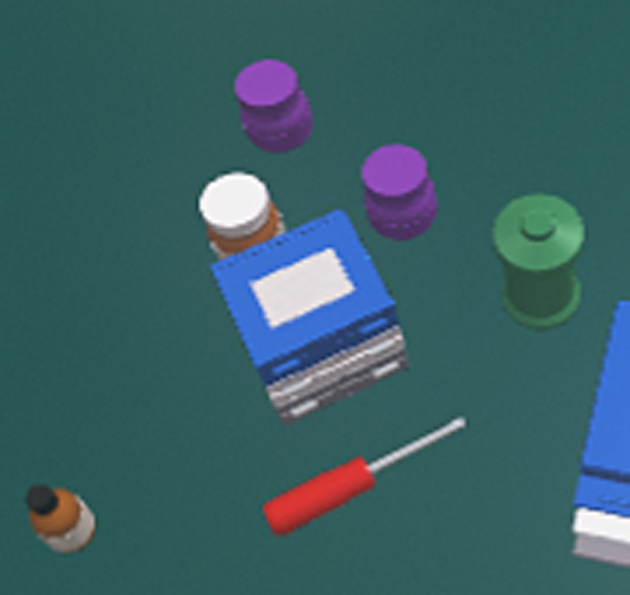

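```bash
cat >> h.py <<'E'
def plan(wps,n,step=.04,ang=8.0,p=None,M=None):
    """wps: list of (pos, R); prints rows (tool frame), 8 per line"""
    if p is None:p,M=pose()
    out=[]
    for tp,TM in wps:
        rv=Ro.from_matrix(M.T@TM).as_rotvec(degrees=True)
        k=max(int(np.ceil(np.linalg.norm(tp-p)/step)),int(np.ceil(np.linalg.norm(rv)/ang)),1)
        for i in range(k):
            t=M.T@(tp-p)/(k-i);r=Ro.from_matrix(M.T@TM).as_rotvec(degrees=True)/(k-i)
            t=np.round(t,4);r=np.round(r,1)
            out.append([*map(float,t),*map(float,r)]);p=p+M@t;M=M@Ro.from_rotvec(r,degrees=True).as_matrix()
    for i in range(0,len(out),8):print(str(out[i:i+8]).replace(" ",""))
    print("end",p.round(4))
DOWN=np.array([[0,0,1.],[0,1,0],[-1,0,0]]) # tool x down,y=+y,z=+x
def tilt(pitch,yaw): # tool x horizontal-ish pitched down, tool y up-ish, tool z lateral
    c,s=np.cos(np.radians(pitch)),np.sin(np.radians(pitch));x=np.array([c,0,-s]);y=np.array([s,0,c]);
    return Ro.from_euler('z',yaw,degrees=True).as_matrix()@np.c_[x,y,np.cross(x,y)]
E
python3 -c "
from h import *
print(np.linalg.det(DOWN));plan([(np.array([.470,-.090,.22]),DOWN)],0)"
```

```text
1.0
[[0.0007,-0.0276,-0.027,4.0,-0.0,0.0],[0.0007,-0.0294,-0.025,4.0,-0.0,0.0],[0.0007,-0.0311,-0.0228,4.0,-0.0,0.0],[0.0007,-0.0326,-0.0206,4.0,-0.0,0.0],[0.0006,-0.034,-0.0183,4.0,-0.0,0.0],[0.0007,-0.0352,-0.0159,4.0,-0.0,0.0],[0.0006,-0.0362,-0.0134,4.0,-0.0,0.0],[0.0007,-0.0371,-0.0108,4.0,-0.0,0.0]]
[[0.0006,-0.0377,-0.0082,4.0,-0.0,0.0],[0.0007,-0.0382,-0.0056,4.0,-0.0,0.0],[0.0006,-0.0385,-0.0029,4.0,-0.0,0.0],[0.0007,-0.0386,-0.0002,4.0,-0.0,0.0],[0.0006,-0.0385,0.0025,4.0,-0.0,0.0],[0.0007,-0.0382,0.0052,4.0,-0.0,0.0],[0.0006,-0.0378,0.0079,4.0,-0.0,0.0],[0.0007,-0.0372,0.0105,4.1,-0.0,0.0]]
[[0.0006,-0.0363,0.013,4.0,-0.0,0.1]]
end [ 0.47 -0.09  0.22]
```

Request:
{"fn": "jog_arm", "kwargs": {
  "increments": [
    [0,-0.028,-0.027,4,0,0],
    [0,-0.029,-0.025,4,0,0],
    [0,-0.031,-0.023,4,0,0],
    [0,-0.033,-0.021,4,0,0],
    [0,-0.034,-0.018,4,0,0],
    [0,-0.035,-0.016,4,0,0],
    [0,-0.036,-0.013,4,0,0],
    [0,-0.037,-0.011,4,0,0]
  ],
  "claw": 0.45
}}

```text
clock: 0.9
position: [0.3285, 0.2195, 0.2266]
tcp_rot: [0.672, -0.217, 0.676, 0.213]
contact_force: [0.7, 0.5, -0.6]
gripper_width: 0.453
```

Request:
{"fn": "jog_arm", "kwargs": {
  "increments": [
    [0,-0.038,-0.008,4,0,0],
    [0,-0.038,-0.006,4,0,0],
    [0,-0.038,-0.003,4,0,0],
    [0,-0.038,0,4,0,0],
    [0,-0.038,0.003,4,0,0],
    [0,-0.038,0.005,4,0,0],
    [0,-0.038,0.008,4,0,0],
    [0,-0.037,0.01,4,0,0]
  ]
}}

```text
clock: 1.7
position: [0.4474, -0.0773, 0.2268]
tcp_rot: [0.705, -0.015, 0.708, 0.01]
contact_force: [1.3, 0.6, 0.9]
gripper_width: 0.45
```

```bash
python3 -c "
from h import *
p,M=pose();print(p,M.round(3),env.observe()['joint_positions'],env.observe()['gripper_width']);plan([(np.array([.470,-.090,.22]),DOWN)],0)"
```

```text
[ 0.44742786 -0.07731237  0.22676818] [[-0.004 -0.035  0.999]
 [-0.006  0.999  0.035]
 [-1.    -0.006 -0.004]] [-0.16684657 -0.13969618 -0.05462316  1.65891274 -0.00678193  1.36898782] 0.45014765301716936
[[0.0068,-0.0134,0.0221,2.0,-0.2,0.4]]
end [ 0.47 -0.09  0.22]
```

Request:
{"fn": "jog_arm", "kwargs": {
  "increments": [
    [0.007,-0.013,0.022,2,0,0.4],
    [0.04,0,0,0,0,0],
    [0.04,0,0,0,0,0],
    [0,0,0,0,0,0]
  ]
}}

```text
clock: 2.1
position: [0.4713, -0.0957, 0.1362]
tcp_rot: [0.705, 0.004, 0.709, -0.004]
contact_force: [0.0, 0.2, 0.2]
gripper_width: 0.451
```

```bash
cat >> h.py <<'E'
def wpix2w(uv,z,p,M):
    c=camera_info("wrist");T=np.array(c["mount"])
    q=cv2.undistortPoints(np.array(uv,float).reshape(-1,1,2),c["mtx"],np.array([c["k1"],0,0,0.]))[:,0]
    o=p+M@T[:3,3];d=np.c_[q,np.ones(len(q))]@(M@T[:3,:3]).T
    return o+d*((np.broadcast_to(z,len(q))-o[2])/d[:,2])[:,None]
E
python3 -c "
from h import *
p,M=pose();print(repr(p),M.round(3));cv2.imwrite('pics/w1.png',capture('wrist')[...,::-1])"
```

```text
array([ 0.47133727, -0.09572773,  0.1362257 ]) [[-0.005  0.012  1.   ]
 [ 0.001  1.    -0.012]
 [-1.     0.    -0.005]]
```

View pics/w1.png

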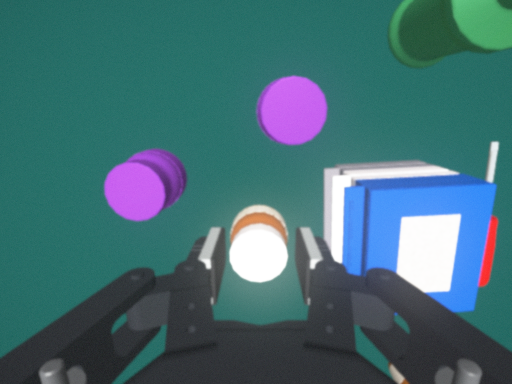

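Wrist view: the bottle cap is at (258,253), between the fingers in x. Purple 1 is at (292,110), the blue lid's lip edge is at col 345 and its back corners are (493,183) and (471,310).

```bash
python3 -c "
from h import *
p=np.array([ 0.47133727, -0.09572773,  0.1362257 ]);M=np.array([[-.005,.012,1],[.001,1,-.012],[-1,0,-.005]])
for n,uv,z in (('cap',(258,253),.062),('lipL',(345,187),.087),('lidfrontL',(367,187),.099),('backL',(494,184),.099),('backR',(472,310),.099),('purp1',(292,110),.062),('purp2',(137,190),.062)):print(n,wpix2w([uv],z,p,M).round(4))"
```

```text
cap [[ 0.4688 -0.1415  0.062 ]]
lipL [[ 0.5312 -0.0771  0.087 ]]
lidfrontL [[ 0.5421 -0.074   0.099 ]]
backL [[ 0.6263 -0.0728  0.099 ]]
backR [[ 0.6314 -0.1716  0.099 ]]
purp1 [[ 0.4955 -0.0245  0.062 ]]
purp2 [[ 0.3725 -0.0846  0.062 ]]
```

Request:
{"fn": "jog_arm", "kwargs": {
  "increments": [
    [0.03,0.007,-0.002,0,0,0],
    [0.035,0,0,0,0,0],
    [0.035,0,0,0,0,0],
    [0.018,0,0,0,0,0],
    [0,0,0,0,0,0]
  ]
}}

```text
clock: 2.65
position: [0.4763, -0.0886, 0.0306]
tcp_rot: [0.712, 0.002, 0.703, -0.004]
contact_force: [-0.3, -0.2, 0.0]
gripper_width: 0.451
```

Request:
{"fn": "jog_arm", "kwargs": {
  "increments": [
    [0.009,0,-0.006,0,0.7,0],
    [0.009,0,-0.001,0,0,0],
    [0,0,0,0,0,0]
  ]
}}

```text
clock: 2.95
position: [0.4719, -0.0888, 0.0171]
tcp_rot: [0.709, 0.002, 0.705, -0.004]
contact_force: [-0.6, 0.8, 0.4]
gripper_width: 0.445
```

Request:
{"fn": "jog_arm", "kwargs": {
  "increments": [
    [0.002,-0.01,-0.002,0,0,0],
    [0,-0.01,0,0,0,0],
    [0,-0.008,0,0,0,0],
    [0,-0.008,0,0,0,0],
    [0,-0.008,0,0,0,0],
    [0,-0.008,0,0,0,0]
  ]
}}

```text
clock: 3.55
position: [0.4704, -0.1454, 0.0175]
tcp_rot: [0.71, 0.001, 0.704, -0.005]
contact_force: [-0.7, 0.6, -1.0]
gripper_width: 0.446
```

Request:
{"fn": "jog_arm", "kwargs": {
  "increments": [
    [0.002,-0.008,0,0,0,0],
    [0,-0.008,0,0,0,0],
    [0,-0.008,0,0,0,0],
    [0,-0.007,0,0,0,0],
    [0,-0.005,0,0,0,0],
    [0,0,0,0,0,0]
  ]
}}

```text
clock: 4.15
position: [0.47, -0.1859, 0.0154]
tcp_rot: [0.71, 0.002, 0.704, -0.005]
contact_force: [0.0, 0.7, -0.0]
gripper_width: 0.45
```

```bash
python3 -c "
from h import *
p,M=pose();print(repr(p),M.round(3));cv2.imwrite('pics/w2.png',capture('wrist')[...,::-1])"
```

```text
array([ 0.47003734, -0.18586402,  0.01536723]) [[ 0.009  0.01   1.   ]
 [-0.004  1.    -0.01 ]
 [-1.    -0.004  0.009]]
```

View pics/w2.png

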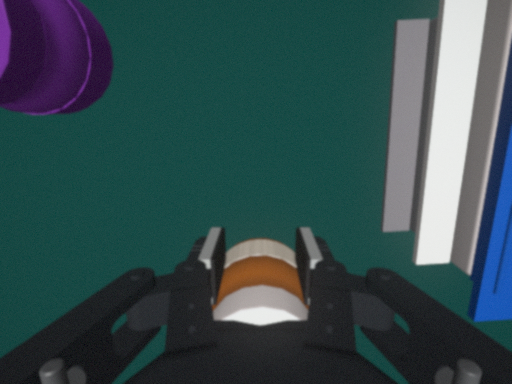

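The bottle is cradled upright at (258,280), just clear of the stack's right edge (grey lip ends at row 232). I'll push it about 12 mm more.

Request:
{"fn": "jog_arm", "kwargs": {
  "increments": [
    [0,-0.006,0,0,0,0],
    [0,-0.006,0,0,0,0],
    [0,-0.003,0,0,0,0],
    [0,0,0,0,0,0],
    [0,0.012,0,0,0,0],
    [0,0.02,0,0,0,0],
    [-0.04,0.02,0,0,0,0],
    [-0.045,0,0,0,0,0]
  ]
}}

```text
clock: 5.0
position: [0.4657, -0.1445, 0.0958]
tcp_rot: [0.706, 0.004, 0.708, -0.004]
contact_force: [0.8, -0.5, 0.8]
gripper_width: 0.449
```

Request:
{"fn": "jog_arm", "kwargs": {
  "increments": [
    [-0.045,0,0,0,0,0],
    [-0.045,0,0,0,0,0],
    [-0.03,0,0,0,0,0],
    [0,0,0,0,0,0]
  ],
  "claw": 0
}}

```text
clock: 5.4
position: [0.4661, -0.1401, 0.2263]
tcp_rot: [0.709, 0.002, 0.705, -0.003]
contact_force: [0.2, 0.1, -0.3]
gripper_width: -0.001
```

Run:
```python
from h import *
p,M=pose();print(repr(p),M.round(3),env.observe()['joint_positions'].round(3));cv2.imwrite('pics/w3.png',capture('wrist')[...,::-1])
H=tilt(40,3);print(H.round(3)); print("turn",Ro.from_matrix(M.T@H).as_rotvec(degrees=True))
H2=H@np.diag([1,-1,-1]);print("turn alt",Ro.from_matrix(M.T@H2).as_rotvec(degrees=True))
```

```text
array([ 0.46612336, -0.1400998 ,  0.22631221]) [[ 0.005  0.007  1.   ]
 [-0.002  1.    -0.007]
 [-1.    -0.002  0.005]] [-2.920e-01 -7.100e-02  7.000e-03  1.644e+00 -1.000e-03  1.287e+00]
[[ 0.765  0.642  0.052]
 [ 0.04   0.034 -0.999]
 [-0.643  0.766  0.   ]]
turn [ 80.70748783 -37.26820541  39.77627297]
turn alt [-86.87194964 -40.37939274 -37.83329585]
```

View pics/w3.png

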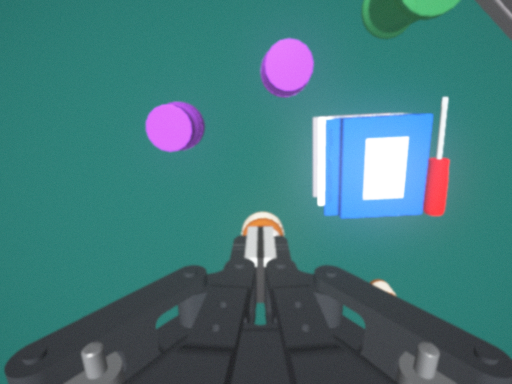

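The bottle stands upright at (262,220), past the stack's right side, and the lid is still shut. Next I'll tilt the tool forward to 40° below horizontal.

```bash
cat >> h.py <<'E'
def fwd(pitch,yaw=3): # tool x forward/down by pitch, tool y left, tool z up-ish
    c,s=np.cos(np.radians(pitch)),np.sin(np.radians(pitch))
    return Ro.from_euler('z',yaw,degrees=True).as_matrix()@np.array([[c,0,s],[0,1,0],[-s,0,c]])
E
python3 - <<'E'
from h import *
p=np.array([ 0.46612336, -0.1400998 ,  0.22631221]);M=pose()[1]
for n,uv,z in (('lipL',(325,119),.087),('lipR',(325,215),.087),('backL',(433,114),.099),('backR',(428,215),.099),('bottle edge',(262,212),.045),):print(n,wpix2w([uv],z,p,M).round(4))
plan([(np.array([.46,-.135,.20]),fwd(40)),(np.array([.485,-.134,.11]),fwd(40))],0)
E
```

```text
lipL [[ 0.5302 -0.0776  0.087 ]]
lipR [[ 0.5357 -0.177   0.087 ]]
backL [[ 0.6279 -0.0731  0.099 ]]
backR [[ 0.639  -0.1734  0.099 ]]
bottle edge [[ 0.4688 -0.1885  0.045 ]]
[[0.0035,0.0007,-0.0008,-0.5,-7.1,0.2],[0.0034,0.0007,-0.0013,-0.4,-7.1,0.2],[0.0032,0.0007,-0.0017,-0.4,-7.1,0.2],[0.0029,0.0007,-0.002,-0.5,-7.1,0.2],[0.0027,0.0007,-0.0024,-0.4,-7.1,0.3],[0.0023,0.0008,-0.0027,-0.5,-7.2,0.2],[0.002,0.0007,-0.0029,-0.4,-7.1,0.3],[0.0257,-0.0001,-0.0176,-0.0,-0.0,-0.0]]
[[0.0257,-0.0001,-0.0176,-0.0,-0.0,-0.0],[0.0257,-0.0001,-0.0177,-0.0,-0.0,-0.0]]
end [ 0.485  -0.134   0.1099]
```

Request:
{"fn": "jog_arm", "kwargs": {
  "increments": [
    [0.0035,0.001,-0.001,-0.5,-7.1,0.2],
    [0.0035,0.001,-0.001,-0.5,-7.1,0.2],
    [0.003,0.001,-0.002,-0.5,-7.1,0.2],
    [0.003,0.001,-0.002,-0.5,-7.1,0.2],
    [0.003,0.001,-0.0025,-0.4,-7.1,0.2],
    [0.002,0.001,-0.003,-0.5,-7.1,0.2],
    [0.002,0.001,-0.003,-0.4,-7.1,0.3],
    [0,0,0,0,0,0]
  ]
}}

```text
clock: 6.25
position: [0.4738, -0.1388, 0.1756]
tcp_rot: [0.937, -0.003, 0.347, 0.038]
contact_force: [-1.5, -0.2, -0.2]
gripper_width: -0.001
```

Run:
```python
from h import *
p,M=pose();print(p,M.round(3),env.observe()['joint_positions'].round(3))
im=capture('top');h=cv2.cvtColor(im,cv2.COLOR_RGB2HSV);cv2.imwrite('pics/top4.png',im[...,::-1])
w=cv2.inRange(h,(0,0,200),(179,60,255));n,l,st,c=cv2.connectedComponentsWithStats(w)
for i in range(1,n):
    if st[i,4]>150 and c[i][1]>205 : print(st[i],c[i],pix2w("top",[c[i]],.062))
plan([(np.array([.485,-.134,.11]),fwd(40)),(np.array([.505,-.133,.062]),fwd(40))],0,step=.03)
```

```text
[ 0.47383442 -0.13882727  0.17561762] [[ 0.756 -0.074  0.651]
 [ 0.07   0.997  0.032]
 [-0.651  0.021  0.758]] [-0.55  -0.846 -0.861  0.805  0.472  1.145]
[390 233  25  25 461] [402.29718004 244.97180043] [[ 0.47092065 -0.23213291  0.062     ]]
[391 366  58  18 687] [418.51237263 375.83842795] [[ 0.21010403 -0.26919827  0.062     ]]
[[0.0177,0.0009,-0.0148,-0.0,-0.2,-0.5],[0.0176,0.001,-0.0149,-0.0,-0.2,-0.6],[0.0176,0.0012,-0.0149,-0.1,-0.3,-0.5],[0.0231,-0.0,-0.0119,0.0,0.0,-0.0],[0.0231,-0.0,-0.012,0.0,0.0,-0.0]]
end [ 0.505 -0.133  0.062]
```

Run:
```python
from h import *
plan([(np.array([.49,-.134,.12]),fwd(55)),(np.array([.51,-.133,.065]),fwd(55))],0,step=.03)
```

```text
[[0.0168,0.0008,-0.0112,0.0,4.8,-0.5],[0.0176,0.001,-0.0097,0.1,4.8,-0.6],[0.0184,0.0011,-0.0083,0.0,4.7,-0.5],[0.0283,-0.0,-0.0076,0.0,0.0,-0.0],[0.0283,-0.0,-0.0075,0.0,0.0,-0.0]]
end [ 0.51  -0.133  0.065]
```

Request:
{"fn": "jog_arm", "kwargs": {
  "increments": [
    [0.017,0.001,-0.011,0,4.8,-0.5],
    [0.018,0.001,-0.01,0,4.8,-0.6],
    [0.018,0.001,-0.008,0,4.7,-0.5],
    [0,0,0,0,0,0]
  ]
}}

```text
clock: 6.7
position: [0.4908, -0.1335, 0.1248]
tcp_rot: [0.885, -0.017, 0.466, 0.021]
contact_force: [-0.6, -0.0, 0.9]
gripper_width: 0.001
```

Run:
```python
from h import *
p,M=pose();print(p,M.round(3),env.observe()['joint_positions'].round(3))
plan([(np.array([.51,-.133,.065]),fwd(55))],0,step=.03)
```

```text
[ 0.49080084 -0.13350423  0.12482271] [[ 0.566 -0.052  0.823]
 [ 0.021  0.999  0.049]
 [-0.824 -0.011  0.566]] [-0.4   -0.602 -0.717  0.899  0.242  1.184]
[[0.0201,0.0,-0.006,0.1,-0.2,0.2],[0.02,-0.0,-0.0061,0.1,-0.2,0.2],[0.02,-0.0001,-0.0061,0.1,-0.1,0.1]]
end [ 0.51  -0.133  0.065]
```

Request:
{"fn": "jog_arm", "kwargs": {
  "increments": [
    [0.02,0,-0.006,0,0,0.2],
    [0.02,0,-0.006,0,0,0.2],
    [0.02,0,-0.006,0,-0.3,0],
    [0,0,0,0,0,0]
  ]
}}

```text
clock: 7.1
position: [0.5133, -0.1312, 0.0726]
tcp_rot: [0.888, -0.018, 0.459, 0.025]
contact_force: [0.0, -0.2, -0.9]
gripper_width: 0.003
```

Run:
```python
from h import *
p,M=pose();print(p,M.round(3),env.observe()['joint_positions'].round(3))
w=capture('wrist');s=capture('scene')
s=cv2.resize(s[140:290,110:310],None,fx=3,fy=3,interpolation=2)
cv2.imwrite('pics/w5.png',w[...,::-1])
plan([(np.array([.518,-.133,.064]),fwd(55)),(np.array([.534,-.132,.063]),fwd(55))],0,step=.01)
```

```text
[ 0.51329278 -0.13116242  0.07256913] [[ 0.577 -0.061  0.814]
 [ 0.028  0.998  0.055]
 [-0.816 -0.009  0.578]] [-0.379 -0.534 -0.788  0.745  0.242  1.199]
[[0.0059,-0.0006,-0.002,0.4,0.3,0.1],[0.0058,-0.0006,-0.0019,0.3,0.2,0.1],[0.005,0.0001,0.0063,0.0,0.0,0.0],[0.005,0.0,0.0062,0.0,0.0,0.0]]
end [ 0.534 -0.132  0.063]
```

View pics/w5.png

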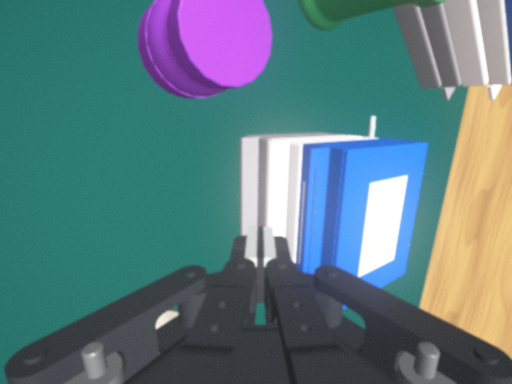

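The fingertips are at (260,232), in front of the white lip. The blue lip's front edge is at col ~302 (top 145, lower end ~262).

Run:
```python
from h import *
p=np.array([ 0.51329278,-0.13116242,0.07256913]);M=pose()[1]
for uv in((303,147),(301,262)):print(wpix2w([uv],.087,p,M))
```

```text
[[ 0.52489235 -0.07645426  0.087     ]]
[[ 0.53162737 -0.14065263  0.087     ]]
```

Request:
{"fn": "jog_arm", "kwargs": {
  "increments": [
    [0.006,-0.001,-0.002,0.3,0.3,0],
    [0.006,0,-0.002,0.3,0,0],
    [0,0,0,0,0,0]
  ]
}}

```text
clock: 7.5
position: [0.5196, -0.1336, 0.0682]
tcp_rot: [0.889, -0.015, 0.457, 0.021]
contact_force: [0.1, 0.2, -0.2]
gripper_width: -0.001
```

Request:
{"fn": "jog_arm", "kwargs": {
  "increments": [
    [0.005,0,-0.004,0,0,0],
    [0.004,0,0.005,0,0.3,0],
    [0.004,0,0.006,0,0.3,0],
    [0,0,0,0,0,0]
  ]
}}

```text
clock: 7.9
position: [0.5337, -0.1333, 0.0614]
tcp_rot: [0.886, -0.015, 0.463, 0.02]
contact_force: [-4.1, -0.4, -0.3]
gripper_width: -0.002
```

Run:
```python
from h import *
print(pose()[0],pose()[1].round(3))
```

```text
[ 0.53370786 -0.13329543  0.06137567] [[ 0.571 -0.05   0.819]
 [ 0.023  0.999  0.045]
 [-0.821 -0.007  0.572]]
```

Request:
{"fn": "jog_arm", "kwargs": {
  "increments": [
    [-0.002,0,-0.003,0,0,0],
    [-0.005,0,0.0035,0,0,0],
    [0,0,0,0,0,0]
  ]
}}

```text
clock: 8.2
position: [0.5298, -0.1331, 0.0674]
tcp_rot: [0.886, -0.015, 0.463, 0.021]
contact_force: [-1.2, -1.0, 0.3]
gripper_width: -0.002
```

Run:
```python
from h import *
p,M=pose();print(p)
w=capture('wrist');cv2.imwrite('pics/w6.png',cv2.resize(w[100:300,160:440],None,fx=2.5,fy=2.5,interpolation=2)[...,::-1])
```

```text
[ 0.52982025 -0.13312309  0.06735085]
```

View pics/w6.png

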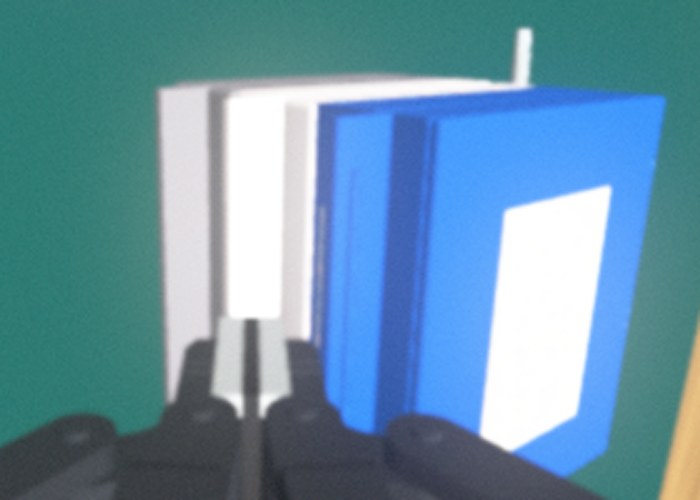

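The black knuckle behind the pads, at crop (320,350), meets the lip edge (318–335) at this pitch. I'll back out, flatten the pitch to about 38°, and go in again.

Run:
```python
from h import *
plan([(np.array([.515,-.133,.064]),pose()[1]),(np.array([.513,-.133,.066]),fwd(38))],0,step=.01,ang=5)
```

```text
[[-0.003,0.0004,-0.0068,0.0,0.0,0.0],[-0.003,0.0004,-0.0069,0.0,0.0,0.0],[-0.0007,0.0,-0.0001,0.0,-4.3,0.1],[-0.0007,0.0,-0.0001,0.1,-4.3,0.1],[-0.0007,0.0001,-0.0,0.0,-4.3,0.1],[-0.0007,0.0,0.0,0.1,-4.3,0.0]]
end [ 0.513 -0.133  0.066]
```

Request:
{"fn": "jog_arm", "kwargs": {
  "increments": [
    [-0.003,0,-0.007,0,0,0],
    [-0.003,0,-0.007,0,0,0],
    [-0.001,0,0,0,-4.3,0],
    [-0.001,0,0,0,-4.3,0],
    [-0.001,0,0,0,-4.3,0],
    [-0.001,0,0,0,-4.3,0],
    [0,0,0,0,0,0]
  ]
}}

```text
clock: 8.95
position: [0.5095, -0.134, 0.0665]
tcp_rot: [0.947, -0.012, 0.32, 0.023]
contact_force: [1.4, 0.9, -0.7]
gripper_width: 0.002
```

Run:
```python
from h import *
p,M=pose();print(p,M.round(3),env.observe()['joint_positions'].round(3))
plan([(np.array([.522,-.133,.061]),fwd(38)),(np.array([.532,-.133,.061]),fwd(38))],0,step=.006,ang=5)
im=capture('top');h=cv2.cvtColor(im,cv2.COLOR_RGB2HSV)
m=cv2.inRange(h,(105,150,90),(125,255,255));m[:140]=0
n,l,st,c=cv2.connectedComponentsWithStats(m);i=1+st[1:,4].argmax();print(st[i],c[i])
```

```text
[ 0.50950309 -0.13404087  0.06647983] [[ 0.794 -0.051  0.605]
 [ 0.036  0.999  0.037]
 [-0.606 -0.008  0.795]] [-0.471 -0.781 -1.091  0.41   0.403  1.229]
[[0.0044,0.0001,0.0011,0.1,0.2,0.1],[0.0044,0.0002,0.0011,0.1,0.2,0.1],[0.0045,0.0001,0.0011,0.1,0.3,0.1],[0.0039,-0.0002,0.0031,0.0,-0.0,0.0],[0.0039,-0.0003,0.003,0.0,-0.0,0.0]]
end [ 0.5319 -0.133   0.061 ]
[ 328  160   56   54 2058] [354.80223518 187.76870748]
```

Request:
{"fn": "jog_arm", "kwargs": {
  "increments": [
    [0.005,0,0.001,0,0,0],
    [0.005,0,0.002,0,0,0],
    [0.005,0,0.003,0,0,0],
    [0.004,0,0.003,0,0,0],
    [0,0,0,0,0,0]
  ]
}}

```text
clock: 9.5
position: [0.5348, -0.1339, 0.0666]
tcp_rot: [0.947, -0.014, 0.321, 0.023]
contact_force: [-0.1, 0.1, -0.3]
gripper_width: 0.002
```

Run:
```python
from h import *
p,M=pose();print(p,M[:,0].round(3),env.observe()['joint_positions'].round(3))
w=capture('wrist');cv2.imwrite('pics/w7.png',cv2.resize(w[100:300,160:440],None,fx=2.5,fy=2.5,interpolation=2)[...,::-1])
```

```text
[ 0.534818   -0.13392485  0.06655956] [ 0.793  0.034 -0.608] [-0.436 -0.687 -1.051  0.348  0.374  1.251]
```

View pics/w7.png

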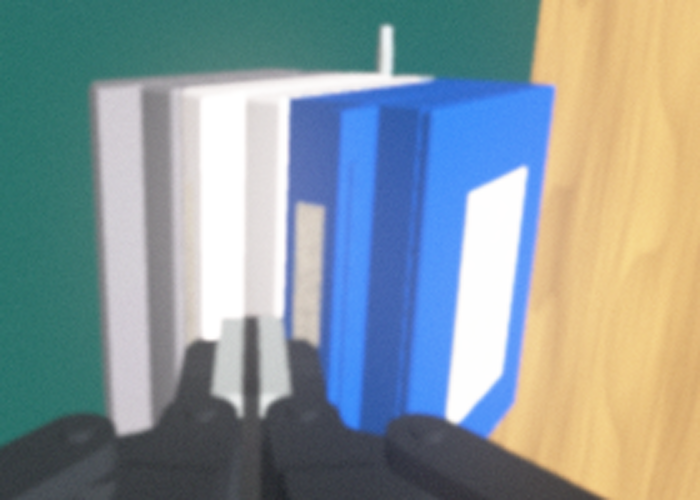

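Now I'm under the lip with no contact force: tip at crop (250,320), under the blue face at cols 288–340. Next is a slow lift.

Request:
{"fn": "jog_arm", "kwargs": {
  "increments": [
    [-0.0036,0,0.005,0,0,0],
    [-0.0036,0,0.005,0,0,0],
    [-0.0036,0,0.005,0,0,0],
    [0,0,0,0,0,0]
  ]
}}

```text
clock: 9.95
position: [0.535, -0.1335, 0.0864]
tcp_rot: [0.947, -0.013, 0.321, 0.023]
contact_force: [-1.2, 0.4, 0.2]
gripper_width: -0.0
```

Run:
```python
from h import *
p,M=pose();print(p,M[:,0].round(3),env.observe()['joint_positions'].round(3))
w=capture('wrist');cv2.imwrite('pics/w8.png',cv2.resize(w[100:300,160:440],None,fx=2.5,fy=2.5,interpolation=2)[...,::-1])
```

```text
[ 0.53499018 -0.13349615  0.08644748] [ 0.793  0.035 -0.609] [-0.434 -0.709 -1.02   0.401  0.374  1.252]
```

View pics/w8.png

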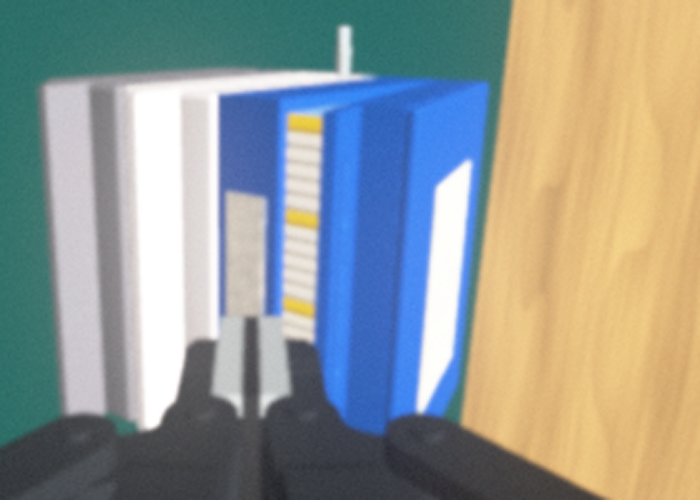

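The lid is lifting: slides are visible at crop (303,230). I'll continue along the arc around the hinge.

Run:
```python
from h import *
p,M=pose();c=[]
for th in np.radians(np.arange(12,101,7.)):
    x=-.09*np.cos(th);c.append((np.array([.629+x-.0043,-.128+.052*x-.001,.084+.09*np.sin(th)-.0055]),M))
plan(c,0,step=.02)
```

```text
[[-0.0054,-0.0003,0.0101,0.0,0.0,0.0],[-0.0042,-0.0002,0.0102,0.0,0.0,0.0],[-0.0028,-0.0001,0.0106,0.0,0.0,0.0],[-0.0015,-0.0001,0.0109,0.0,0.0,0.0],[-0.0002,-0.0001,0.011,0.0,0.0,0.0],[0.0011,-0.0,0.0109,0.0,0.0,0.0],[0.0025,-0.0001,0.0107,0.0,0.0,0.0],[0.0038,-0.0001,0.0103,0.0,0.0,0.0]]
[[0.005,-0.0,0.0098,0.0,0.0,0.0],[0.0061,-0.0001,0.0092,0.0,0.0,0.0],[0.0073,0.0,0.0083,0.0,0.0,0.0],[0.0081,0.0,0.0073,0.0,0.0,0.0],[0.009,0.0,0.0063,0.0,0.0,0.0]]
end [ 0.634  -0.1285  0.168 ]
```

Request:
{"fn": "jog_arm", "kwargs": {
  "increments": [
    [-0.005,0,0.01,0,0,0],
    [-0.004,0,0.01,0,0,0],
    [-0.003,0,0.0105,0,0,0],
    [-0.0015,0,0.011,0,0,0],
    [0,0,0.011,0,0,0]
  ]
}}

```text
clock: 10.5
position: [0.5571, -0.1319, 0.1397]
tcp_rot: [0.947, -0.013, 0.321, 0.022]
contact_force: [0.2, -0.1, -0.3]
gripper_width: -0.001
```

Run:
```python
from h import *
p,M=pose();print(p,M[:,0].round(3));c=[]
for th in np.radians(np.arange(50,107,7.)):
    x=-.09*np.cos(th);c.append((np.array([.629+x-.0043,-.128+.052*x-.001,.084+.09*np.sin(th)-.0055]),M))
plan(c,0,step=.02)
```

```text
[ 0.55705805 -0.13192677  0.13969357] [ 0.793  0.034 -0.609]
[[0.003,-0.0007,0.0121,0.0,0.0,0.0],[0.0031,-0.0,0.0106,0.0,0.0,0.0],[0.0043,-0.0001,0.0101,0.0,0.0,0.0],[0.0055,-0.0,0.0095,0.0,0.0,0.0],[0.0066,-0.0,0.0088,0.0,0.0,0.0],[0.0077,-0.0,0.0079,0.0,0.0,0.0],[0.0085,-0.0,0.0069,0.0,0.0,0.0],[0.0093,-0.0,0.0059,0.0,0.0,0.0]]
[[0.01,0.0,0.0046,0.0,0.0,0.0]]
end [ 0.6495 -0.1277  0.165 ]
```

Request:
{"fn": "jog_arm", "kwargs": {
  "increments": [
    [0.003,0,0.012,0,0,0],
    [0.003,0,0.0105,0,0,0],
    [0.0045,0,0.01,0,0,0],
    [0.0055,0,0.0095,0,0,0],
    [0.0065,0,0.009,0,0,0]
  ]
}}

```text
clock: 11.0
position: [0.611, -0.1288, 0.1704]
tcp_rot: [0.947, -0.014, 0.32, 0.023]
contact_force: [0.1, -0.2, -0.0]
gripper_width: 0.001
```

Run:
```python
from h import *
p,M=pose();print(p,M[:,0].round(3));c=[]
w=capture('scene');cv2.imwrite('pics/s9.png',cv2.resize(w[100:300,100:300],None,fx=2.5,fy=2.5,interpolation=2)[...,::-1])
for th in np.radians([85,92,99,106]):
    x=-.09*np.cos(th);c.append((np.array([.629+x-.0043,-.128+.052*x-.001,.084+.09*np.sin(th)-.0055]),M))
plan(c,0,step=.02)
```

```text
[ 0.61103278 -0.12875689  0.17039974] [ 0.794  0.034 -0.607]
[[0.0056,-0.0008,0.0002,0.0,0.1,0.0],[0.0086,0.0,0.0069,0.0,-0.0,0.0],[0.0093,0.0,0.0058,0.0,-0.0,0.0],[0.01,0.0,0.0047,0.0,-0.0,0.0]]
end [ 0.6495 -0.1278  0.165 ]
```

View pics/s9.png

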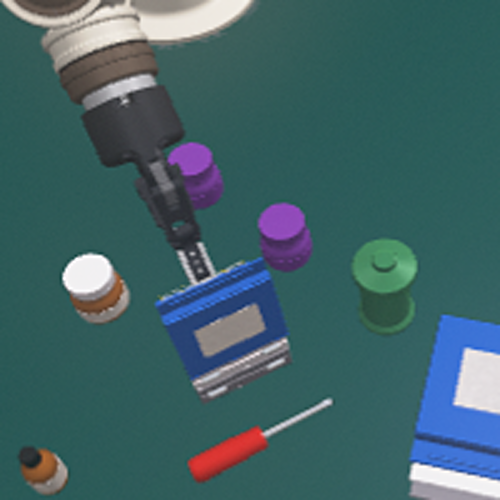

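The lid is close to upright on the fingertip, at crop (220,300), and the bottle is upright at (95,290). I'll push it over.

Request:
{"fn": "jog_arm", "kwargs": {
  "increments": [
    [0.006,0,0.003,0,0,0],
    [0.0085,0,0.006,0,0,0],
    [0.009,0,0.006,0,0,0],
    [0.01,0,0.005,0,0,0],
    [0.008,0,0.004,0,0,0],
    [0,0,0,0,0,0]
  ]
}}

```text
clock: 11.65
position: [0.6627, -0.1257, 0.1617]
tcp_rot: [0.947, -0.013, 0.321, 0.023]
contact_force: [-0.7, -0.0, 1.6]
gripper_width: 0.001
```

Request:
{"fn": "jog_arm", "kwargs": {
  "increments": [
    [-0.02,0,0,0,0,0],
    [-0.03,0,0,0,0,0],
    [-0.04,0,0,0,0,0],
    [-0.03,0,0,0,0,0],
    [0,0,0,0,0,0],
    [0,0,0,0,0,0],
    [0,0,0,0,0,0]
  ]
}}

```text
clock: 12.35
position: [0.5632, -0.1294, 0.2337]
tcp_rot: [0.946, -0.013, 0.324, 0.023]
contact_force: [0.0, 0.3, 0.2]
gripper_width: 0.004
```

Run:
```python
from h import *
w=capture('scene');cv2.imwrite('pics/s10.png',cv2.resize(w[100:300,100:300],None,fx=2.5,fy=2.5,interpolation=2)[...,::-1])
im=capture('top');h=cv2.cvtColor(im,cv2.COLOR_RGB2HSV)
w=cv2.inRange(h,(0,0,200),(179,60,255));n,l,st,c=cv2.connectedComponentsWithStats(w)
for i in range(1,n):
    if st[i,4]>150 and c[i][1]>205 : print(st[i],c[i],pix2w("top",[c[i]],.062))
print(pose()[0])
```

```text
[327 191  49  23 365] [349.96164384 208.50410959] [[ 0.54179103 -0.12348171  0.062     ]]
[ 391  313   67   71 1684] [418.1739905 333.8307601] [[ 0.29356027 -0.26715945  0.062     ]]
[428 334  78  50 536] [449.67537313 355.65858209] [[ 0.25038033 -0.3331623   0.062     ]]
[ 0.56317675 -0.12918537  0.23283165]
```

View pics/s10.png

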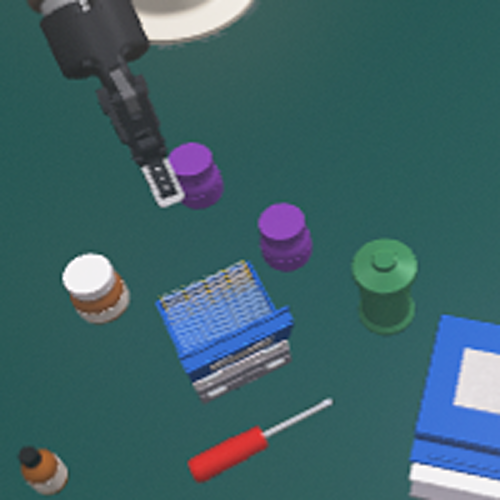

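The lid is resting back at crop (240,340) with the slides exposed. The bottle is upright at (95,290), and the bystanders and the stack look unmoved. The arm is clear, so I'll hand in.

```bash
python3 -c "
from rig import env
print(env.observe()['contact_force']);env.close_job()"
```

```text
[ 0.35411513 -0.49532786 -0.14836312]
the job is handed in; nothing more can be done
```

The blue lid is open and resting back by itself, and I handed the job in at about 12.4 s. `close_job` gives no verdict, so this rests on my own checks.

- **Bottle:** I pushed it right with two spread fingertips held low. It stood upright about 100 mm to the right of the stack's middle by the top camera. The wrist camera put it nearer 87 mm; either is past the 72 mm limit. In the final top picture the arm hid the bottle, so the last view of it is the scene camera, where it is upright and unmoved.
- **Lid:** My first try under the lip, with the tool 55° below horizontal, touched the front of the stack with about 4 N. A top-camera check afterwards showed the stack had not moved. I backed out, flattened the tool to 38°, and swung the lid up and over on the fingertip. The wrist force read under 2 N at the end of every move from there on.
- **Last checks:** The scene picture shows the lid leaning back with the slides exposed, but I did not measure its angle. The stack, staining jar, oil bottle and screwdriver look unmoved by eye. The arm is clear, with only sensor noise on the wrist force.

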